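# Press down the red row of sample tubes

## Task

The four red-capped tubes in the blue rack are standing proud. With a closed fingertip go along the red row one tube at a time, starting from the end with the orange clip, and gently press each cap until it sits fully down on the rack, then take the hand away. Only press: do not pull any tube up, leave the purple and yellow tubes untouched, and do not shift the jar, the sharps container or the glove box.

Things in the scene. Friction and masses are not known exactly. Their poses are not given: they have to be found in the camera images.
- rack: blue plastic tube rack, fixed to the bench, 130 (its x) by 180 (its y) mm, top deck 75 mm above the bench. Origin: centre of its underside, on the bench. Three rows of four tubes run along its y axis, at x = -36, 0 and +36 mm; which colour stands in which row varies. Tubes in a row are 36 mm apart (y = -54, -18, +18, +54 mm).
- orange_clip: orange bar 130 x 14 mm, 85 mm high, fixed across one end of the rack (98 mm from its centre along the rack's y or -y); it marks the end of the rows to start from. Origin: centre of its underside. A grey bar just like it closes the other end.
- purple_row: row of four purple-capped tubes, fully seated, fixed; caps as the red ones, tops 95 mm above the bench. Origin: on the bench under the middle of the row; the row runs along its y. Not to be touched.
- yellow_row: row of four yellow-capped tubes, fully seated, fixed; caps as the red ones, tops 95 mm above the bench. Origin: on the bench under the middle of the row; the row runs along its y. Not to be touched.
- jar: loose specimen jar with an orange lid, 56 mm across, 75 mm high, standing beside the rack. Origin: centre of its underside.
- sharps_box: loose yellow sharps container with a red lid, 120 x 160 mm, 140 mm high, near one end of the rack. Origin: centre of its underside.
- glove_box: loose blue box of gloves, 120 x 200 mm, 86 mm high over the glove that sticks out, near the other end of the rack. Origin: centre of its underside.
- red_a (a joint): how far the red tube at -54 mm along the red row (the rack's y) stands proud of fully down, in m: 0 = cap resting on the deck, starts between 0.006 and 0.011. Slides straight down against 2.5 N of friction plus slight damping, stays where it is left, stops hard at 0; it can also be pulled up.
- red_a_top (a point): centre of the top of that tube's red cap (17 mm across, 20 mm high, black dimple); 95 mm above the bench when fully down. The top of the cap is a rubber stopper that gives 1 mm for every 5 N (6 mm at most) and springs back; the cap's rigid rim is 14 mm high.
- red_b (a joint): how far the red tube at -18 mm along the red row (the rack's y) stands proud of fully down, in m: 0 = cap resting on the deck, starts between 0.006 and 0.011. Slides straight down against 2.5 N of friction plus slight damping, stays where it is left, stops hard at 0; it can also be pulled up.
- red_b_top (a point): centre of the top of that tube's red cap (17 mm across, 20 mm high, black dimple); 95 mm above the bench when fully down. The top of the cap is a rubber stopper that gives 1 mm for every 5 N (6 mm at most) and springs back; the cap's rigid rim is 14 mm high.
- red_c (a joint): how far the red tube at 18 mm along the red row (the rack's y) stands proud of fully down, in m: 0 = cap resting on the deck, starts between 0.006 and 0.011. Slides straight down against 2.5 N of friction plus slight damping, stays where it is left, stops hard at 0; it can also be pulled up.
- red_c_top (a point): centre of the top of that tube's red cap (17 mm across, 20 mm high, black dimple); 95 mm above the bench when fully down. The top of the cap is a rubber stopper that gives 1 mm for every 5 N (6 mm at most) and springs back; the cap's rigid rim is 14 mm high.
- red_d (a joint): how far the red tube at 54 mm along the red row (the rack's y) stands proud of fully down, in m: 0 = cap resting on the deck, starts between 0.006 and 0.011. Slides straight down against 2.5 N of friction plus slight damping, stays where it is left, stops hard at 0; it can also be pulled up.
- red_d_top (a point): centre of the top of that tube's red cap (17 mm across, 20 mm high, black dimple); 95 mm above the bench when fully down. The top of the cap is a rubber stopper that gives 1 mm for every 5 N (6 mm at most) and springs back; the cap's rigid rim is 14 mm high.
Things that resemble listed ones, but are neither listed nor needed, are in the scene too. What is meant by the orange_clip is not green, and is the larger of those in its own colour.

How it is judged:
By the outcome, as a careful person would: the job done as asked, in the order asked, and still so for the second after the job is handed in, with the robot touching nothing.
It also fails if it takes over 45 s, if anything falls off the work surface, if the arm or the gripper's body presses on something with over 40 N, if the wrist force passes 120 N, or if a joint passes its speed limit or range.

## Robot

A 6-joint arm with a two-finger parallel gripper is mounted at the origin on the work surface. World frame = base frame: x ahead of the robot, y to its left, z up, the work surface at z = 0. Lengths are in m, angles in rad, forces in N, time in s.
With the tool pointing down it reaches from about 0.35 to 0.975 m from the base axis. Payload 17.4 kg.
Tool frame: the origin (TCP) lies at the very end of the fingers, on their centre line; the grasp point (between the pads) lies robot.grip_point_offset behind it (robot.grip_point_offset is the distance from the TCP to the grasp point, in m); z points along the fingers, y is the line along which they close (so a half turn about z gives the same grasp; the last joint's range is limited). The gripper opens to 85 mm and grips with 20 to 120 N. Pads are 22 mm wide; open, the fingers measure 114 mm over their backs; the gripper's body (76 mm by 85 mm) begins 54 mm behind the grasp point. The pads swing forward as they close: fully open they stand 13 mm farther back than shut.
Start: joints at [-1.338, 0.116, 1.442, -0, 1.584, -0.038], TCP at [0.181, -0.65, 0.231] pointing down, gripper open.
Joint ranges: [-2.83, 2.83], [-0.83, 2.19], [0.07, 2.5], [-1.14, 4.28], [0.01, 3], [-2.97, 2.97]. Speed limits (rad/s): [1.89, 1.89, 2.22, 3.14, 3.14, 3.14].

## Interface

Orientations are given as a 3x3 rotation matrix whose columns are the frame's x, y, z axes.
In Python, from rig import robot gives the robot as it stands.
- The arm moves only by the tool move_arm, never from a script. Its argument "motion" is a list of rows, each an object with "angular": the turn, a rotation vector about the tool's x, y, z in degrees, a list of three; "linear": the shift along the tool's x, y, z in cm, a list of three; "grip": the opening, from 0 (shut) to 1 (fully open). A call has 1 to 8 rows; each row shifts and turns the commanded pose from where the row before left it, along the tool's axes as they then stand; what a row does not reach is not made up. A row lasts 1/10 s, in which the tool goes at most 50 mm and 8.59 degrees, less where a joint would pass 70% of its speed; a pose out of reach is approached as far as the arm can. A call with a gripper value outside its range is refused whole. The fingers move at their own pace and stop on an object; the grip force is fixed at half the most. Time passes only in rows, so rows that do not move let the fingers close. It gives the time, the measured TCP pose, the force, the opening and the grip force at its end, in the units of the state.
- robot.get_obs(): the state, without advancing time (a new reading comes with each control period).
- robot.grab_frame(name): name is "side" or "top" or "wrist"; returns a dict with "pixels" (384x512x3 uint8, red, green, blue), "range_z" (384x512 float32, m along the optical axis (not along the pixel's ray), 0 where there is no reading), "mtx" (3x3 intrinsics, pixels), "k1" (the pictures are not rectified: a ray, as slopes to the right and down, at radius r is drawn at 1 + k1 r^2 times it, then the intrinsics apply), "eye" and "orientation" of the camera in the world; the wrist camera has in their place "hand_eye" (4x4, takes a point from camera to tool coordinates, whose origin is the TCP and whose axes are the flange's). Camera axes: x right, y down, z forward; pixel columns grow to the right and rows downward; lengths in m; the calibration is good to about 2 mm. A picture is of the moment at which its call begins: read the wrist's pose just before it.
- robot.hand_in(): hands the job in; it is judged then, once.
The state is a dict: "t": time; "joint_pos": joint angles; "qd": joint speeds; "tau": joint torques, N m; "tcp_pos": TCP position; "orientation": TCP orientation; "force": force on the tool from outside, world axes, zero at the start; "wrist_torque": the same for the moment, N m; "grip_width": finger opening in m; "gripper_force": force on a finger pad.
Only numpy, scipy, OpenCV 4.12 (cv2) and the standard library are available. Lean on these libraries where they do the work, as an engineer would, in place of code of your own. Each camera call takes 0.05 s, during which the arm holds its last target. There are 200 camera calls.

## Working session

There is one attempt and no reset: what is moved stays moved. The work goes in short steps, Python scripts to look and compute and a tool call to move; the robot and the scene stay as the last step left them, time stands still between calls to the robot, and variables do not carry over. Pictures are saved under pics/ and viewed, at most 10 in all, crops included, and the job is handed in when it is done.

Besides the shell and the picture viewer there is one more tool, called after "Request:" by a JSON object that holds its "name" and its "arguments". move_arm: Moves the arm, as the interface text tells. Its arguments: {"type":"object","properties":{"motion":{"type":"array"}},"required":["motion"]}

```bash
mkdir -p pics; ls; cat > h.py <<'E'
import numpy as np, cv2
from rig import robot
def grab(n):
    o=robot.get_obs(); f=robot.grab_frame(n)
    if n=="wrist":
        T=np.eye(4);T[:3,:3]=o["orientation"];T[:3,3]=o["tcp_pos"]
        M=T@np.array(f["hand_eye"]); f["eye"]=M[:3,3]; f["orientation"]=M[:3,:3]
    return f
def rays(f,px):
    K=np.array(f["mtx"],float); px=np.atleast_2d(np.asarray(px,float))
    d=np.c_[(px[:,0]-K[0,2])/K[0,0],(px[:,1]-K[1,2])/K[1,1]]; u=d.copy()
    for _ in range(20): u=d/(1+f["k1"]*(u**2).sum(1,keepdims=True))
    return np.c_[u,np.ones(len(u))]@np.array(f["orientation"]).T
def onz(f,px,z):
    r=rays(f,px); e=np.array(f["eye"]); return e+r*((z-e[2])/r[:,2])[:,None]
def depth(f,px):
    px=np.atleast_2d(px); z=np.array([f["range_z"][int(v),int(u)] for u,v in px])
    return np.array(f["eye"])+rays(f,px)*z[:,None]
def save(f,n,crop=None,s=1):
    im=f["pixels"][:,:,::-1]
    if crop: x0,y0,x1,y1=crop; im=im[y0:y1,x0:x1]
    cv2.imwrite("pics/"+n,cv2.resize(im,None,fx=s,fy=s,interpolation=cv2.INTER_CUBIC))
E
python3 - <<'E'
from h import *
o=robot.get_obs(); print({k:np.round(v,3).tolist() for k,v in o.items()}, robot.grip_point_offset)
a=grab("top");b=grab("side")
import pickle;pickle.dump((a,b),open("f0.pkl","wb"))
for f in(a,b): print(np.round(f["eye"],3),f["k1"],f["mtx"])
save(a,"top.png",None,1.5);save(b,"side.png",None,1.5)
E
```

```text
pics
{'t': 0.0, 'joint_pos': [-1.338, 0.116, 1.442, 0.0, 1.584, -0.038], 'qd': [-0.001, -0.001, 0.0, 0.0, -0.001, -0.0], 'tau': [0.004, -73.199, -63.248, 0.0, 0.006, -0.0], 'tcp_pos': [0.181, -0.65, 0.231], 'orientation': [[0.964, 0.267, -0.0], [0.267, -0.964, 0.001], [0.0, -0.001, -1.0]], 'force': [-0.137, -1.162, 0.445], 'wrist_torque': [0.025, -0.022, 0.001], 'gripper_force': 0.0, 'grip_width': 0.085} 0.0187
[0.43  0.035 1.154] 0.024893056290565613 [[397.6714429    0.         257.32904725]
 [  0.         397.6714429  200.02651435]
 [  0.           0.           1.        ]]
[ 0.378 -0.529  0.627] -0.10391073390814357 [[363.19695615   0.         249.9647349 ]
 [  0.         363.19695615 192.13378436]
 [  0.           0.           1.        ]]
```

View pics/top.png

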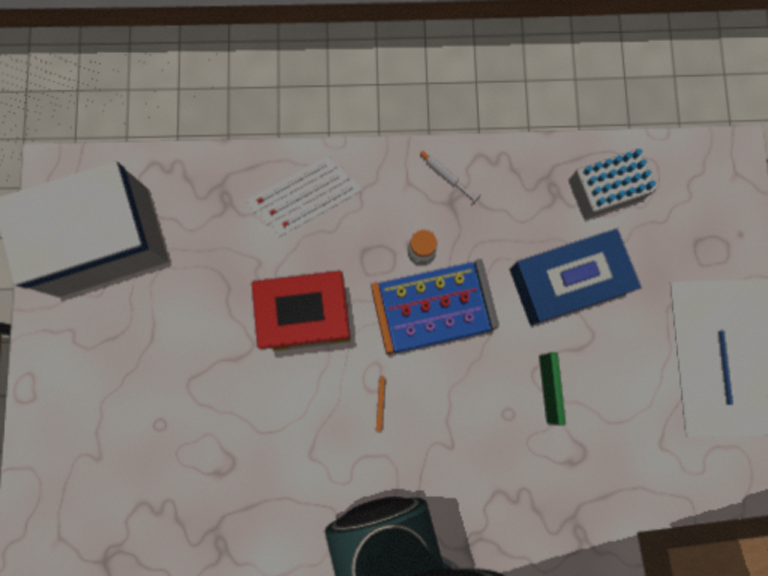

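View pics/side.png

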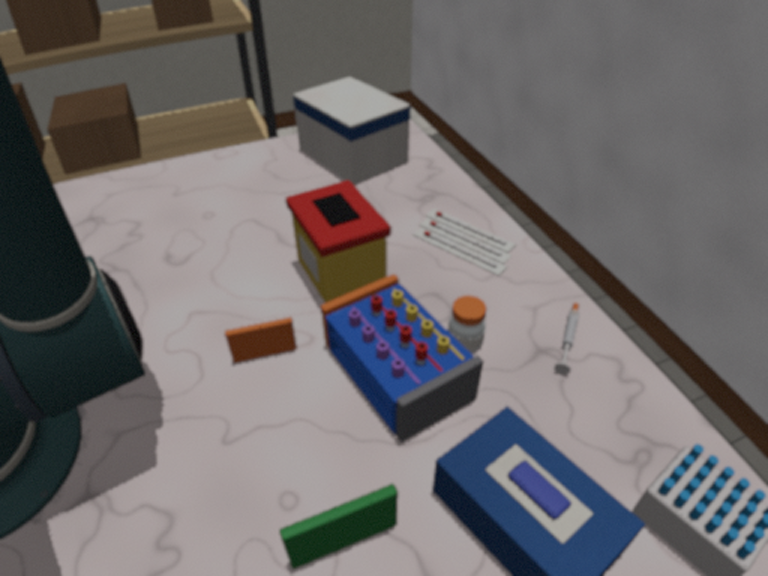

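The top view (1.5x) shows the rack near (435,307) with the red row in the middle, caps at (405,311), (425,305), (445,302) and (464,296).
- **Orange clip candidates:** the bar on the rack's left end at (382,317), the loose smaller orange bar at (380,403), and the green bar at (552,388). I choose the one on the rack, on the sharps container's side.
- **Red candidates:** the four middle-row caps, the sharps lid at (300,310), and the red dots on the swabs. I choose the four caps.

```bash
python3 - <<'E'
from h import *
import pickle
a,b=pickle.load(open("f0.pkl","rb"))
save(a,"crop.png",(235,165,340,245),7)
def blobs(f,lo,hi,box,z):
    x0,y0,x1,y1=box
    h=cv2.cvtColor(f["pixels"],cv2.COLOR_RGB2HSV)
    m=cv2.inRange(h,lo,hi)
    if lo[0]==0 and hi[0]<9: m|=cv2.inRange(h,(171,)+lo[1:],(180,255,255))
    k=np.zeros_like(m);k[y0:y1,x0:x1]=m[y0:y1,x0:x1]
    k=cv2.morphologyEx(k,cv2.MORPH_OPEN,np.ones((3,3)))
    n,l,s,c=cv2.connectedComponentsWithStats(k)
    for i in range(1,n):
        if s[i,4]>6: print(s[i].tolist(),c[i].round(1),onz(f,c[i],z).round(4)[0], depth(f,c[i].round()).round(4)[0])
for f,box in((a,(235,165,340,245)),(b,(212,180,325,290))):
    for n,lo,hi,z in(("red",(0,130,60),(6,255,255),.103),("yel",(20,100,80),(35,255,255),.095),("pur",(128,60,60),(160,255,255),.095),("orange",(8,130,80),(17,255,255),.085)):
        print(n);blobs(f,lo,hi,box,z)
E
```

```text
red
[307, 194, 5, 7, 31] [309.1 197. ] [ 0.5955 -0.1132  0.103 ] [ 0.5954 -0.1128  0.1036]
[294, 197, 5, 7, 29] [296.2 200.1] [ 0.5881 -0.0782  0.103 ] [ 0.588  -0.0775  0.1056]
[281, 200, 5, 7, 32] [283.1 202.9] [ 0.5815 -0.0429  0.103 ] [ 0.5809 -0.0425  0.1057]
[269, 203, 3, 3, 9] [270. 204.] [ 0.5795 -0.0079  0.103 ] [ 0.5797 -0.0079  0.1019]
[269, 207, 3, 3, 9] [270. 208.] [ 0.5687 -0.0075  0.103 ] [ 0.5682 -0.0074  0.107 ]
yel
[304, 182, 3, 3, 9] [305. 183.] [ 0.6355 -0.1051  0.095 ] [ 0.6396 -0.1078  0.0741]
[291, 185, 4, 3, 12] [292.5 186. ] [ 0.6282 -0.0708  0.095 ] [ 0.6321 -0.0715  0.0744]
[304, 186, 4, 3, 12] [305.5 187. ] [ 0.6245 -0.1059  0.095 ] [ 0.6245 -0.1073  0.0948]
[278, 188, 4, 3, 12] [279.5 189. ] [ 0.6209 -0.0353  0.095 ] [ 0.6217 -0.0369  0.0905]
[292, 189, 3, 3, 9] [293. 190.] [ 0.6172 -0.0717  0.095 ] [ 0.6175 -0.0719  0.0933]
[279, 192, 3, 3, 9] [280. 193.] [ 0.6099 -0.0362  0.095 ] [ 0.6101 -0.0363  0.0938]
[266, 195, 3, 3, 9] [267. 196.] [ 0.6027 -0.0008  0.095 ] [ 0.6024 -0.0008  0.0969]
pur
[310, 207, 5, 8, 32] [312.  210.8] [ 0.5592 -0.1203  0.095 ] [
[... 1404 characters left out ...]
 6, 9, 50] [284.3 218. ] [ 0.6182 -0.0762  0.095 ] [ 0.6166 -0.0779  0.0973]
[292, 225, 7, 9, 52] [295.1 228.9] [ 0.6253 -0.111   0.095 ] [ 0.6248 -0.1115  0.0954]
pur
[233, 207, 8, 10, 62] [236.5 211.2] [ 0.5349 -0.0215  0.095 ] [ 0.5341 -0.0209  0.0954]
[242, 217, 8, 10, 63] [245.4 221.5] [ 0.5417 -0.0557  0.095 ] [ 0.5407 -0.0561  0.0944]
[252, 227, 8, 12, 73] [255.  232.6] [ 0.5486 -0.0905  0.095 ] [ 0.5483 -0.0915  0.0951]
[262, 239, 9, 12, 78] [265.4 244.5] [ 0.5558 -0.1255  0.095 ] [ 0.5551 -0.1252  0.0963]
orange
[215, 184, 49, 24, 351] [238.3 195.2] [0.5583 0.0337 0.085 ] [0.5577 0.0336 0.0857]
[302, 198, 21, 18, 304] [312.2 206.4] [ 0.6925 -0.0591  0.085 ] [ 0.698  -0.0498  0.0757]
```

View pics/crop.png

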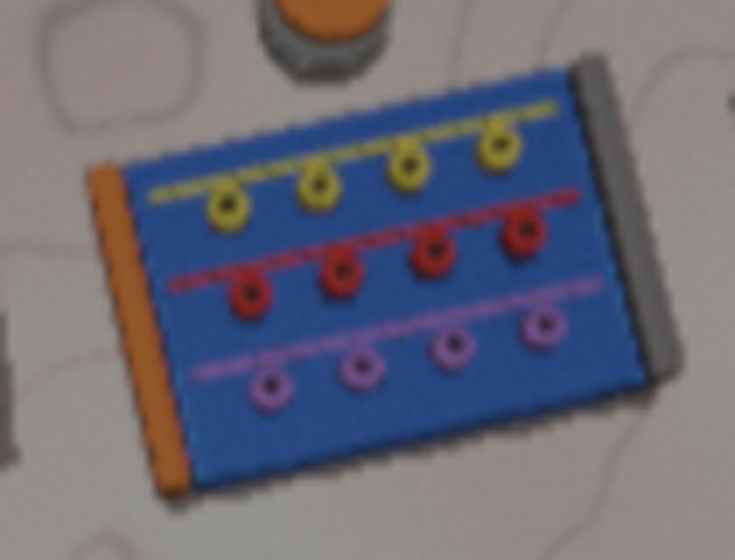

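The crop shows the orange clip on the rack's left end (about crop x 140, larger than the loose bar), then red dimples at crop (253,293), (344,272), (435,250) and (526,230). The row's measured length is about 108 mm, as it should be. I'll move above the rack with the fingers shutting.

Request:
{"name": "move_arm", "arguments": {"motion": [{"angular": [0,0,0],"linear": [3.44,-3.21,0],"grip": 0},{"angular": [0,0,0],"linear": [3.44,-3.21,0],"grip": 0},{"angular": [0,0,0],"linear": [3.44,-3.21,0],"grip": 0},{"angular": [0,0,0],"linear": [3.44,-3.21,0],"grip": 0},{"angular": [0,0,0],"linear": [3.44,-3.21,0],"grip": 0},{"angular": [0,0,0],"linear": [3.44,-3.21,0],"grip": 0},{"angular": [0,0,0],"linear": [3.44,-3.21,0],"grip": 0},{"angular": [0,0,0],"linear": [3.44,-3.21,0],"grip": 0}]}}

```text
t: 0.9
tcp_pos: [0.3775, -0.3276, 0.2312]
orientation: [[0.964, 0.267, 0.0], [0.267, -0.964, -0.0], [0.0, 0.0, -1.0]]
force: [-0.5, 0.3, 0.7]
grip_width: 0.0002
gripper_force: 0.0
```

Request:
{"name": "move_arm", "arguments": {"motion": [{"angular": [0,0,0],"linear": [3.44,-3.21,0],"grip": 0},{"angular": [0,0,0],"linear": [3.44,-3.21,0],"grip": 0},{"angular": [0,0,0],"linear": [3.44,-3.21,0],"grip": 0},{"angular": [0,0,0],"linear": [3.44,-3.21,0],"grip": 0},{"angular": [0,0,0],"linear": [3.44,-3.21,0],"grip": 0},{"angular": [0,0,0],"linear": [3.44,-3.21,0],"grip": 0},{"angular": [0,0,0],"linear": [0,0,0],"grip": 0}]}}

```text
t: 1.6
tcp_pos: [0.526, -0.0845, 0.2307]
orientation: [[0.962, 0.272, -0.001], [0.272, -0.962, 0.001], [-0.0, -0.001, -1.0]]
force: [0.1, 0.3, 0.2]
grip_width: 0.0002
gripper_force: 0.0
```

```bash
python3 - <<'E'
from h import *
import pickle
w=grab("wrist");pickle.dump(w,open("w.pkl","wb"));print(np.round(w["eye"],3),w["k1"]);save(w,"w.png",None,1.5)
E
```

```text
[ 0.606 -0.064  0.372] -0.06298109545471557
```

View pics/w.png

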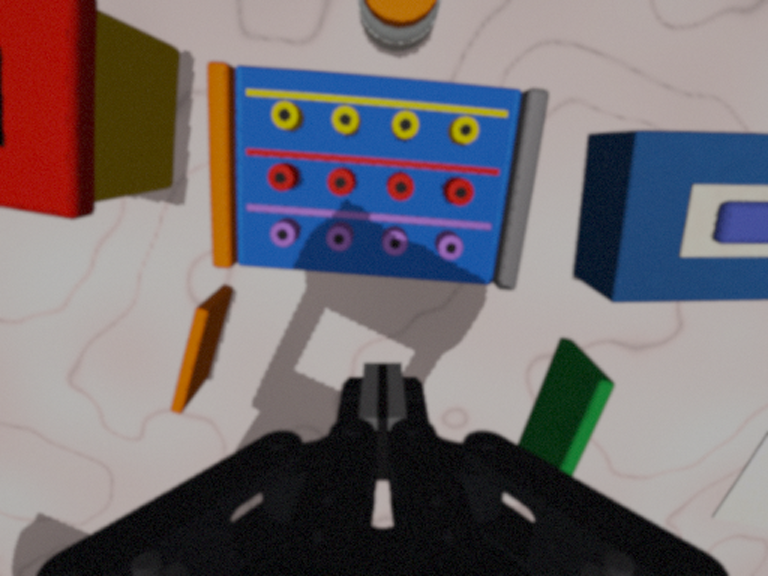

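The wrist view (1.5x) shows the shut fingers near (382,380). The red dimples are at (283,178), (342,183), (401,187) and (460,191), and the rows have a clear view. Next I measure the dimples.

```bash
python3 - <<'E'
from h import *
import pickle
w=pickle.load(open("w.pkl","rb"))
P={"y":[(285,115),(345,121),(405,125),(465,130)],"r":[(283,178),(342,183),(401,187),(460,191)],"p":[(284,234),(340,238),(395,242),(451,246)]}
v=w["pixels"].max(2).astype(float)
R={}
for n,L in P.items():
    out=[];c=[]
    for x,y in L:
        x,y=round(x/1.5),round(y/1.5)
        win=v[y-4:y+5,x-4:x+5]; m=np.clip(np.percentile(win,35)-win,0,None)
        yy,xx=np.mgrid[y-4:y+5,x-4:x+5]; m=m*(np.hypot(yy-y,xx-x)<4)
        q=((xx*m).sum()/m.sum(),(yy*m).sum()/m.sum()); c.append(q)
        z=np.median(w["range_z"][y-2:y+3,x-2:x+3])
        out.append((w["eye"]+rays(w,q)[0]*z))
    R[n]=onz(w,c,.095 if n!="r" else .1035); print(n,R[n].round(4)[:,:2].tolist(),np.round(out,4)[:,2])
print(((R["y"]+R["p"])/2).round(4)[:,:2].tolist())
d=R["y"][3]+R["p"][3]-R["y"][0]-R["p"][0];print(np.linalg.norm(d)/2)
E
```

```text
y [[0.6099, -0.0027], [0.6167, -0.038], [0.6237, -0.073], [0.6308, -0.1082]] [0.0941 0.0939 0.0939 0.094 ]
r [[0.5747, -0.0104], [0.5815, -0.0449], [0.5885, -0.0802], [0.5955, -0.1155]] [0.1024 0.1036 0.1044 0.105 ]
p [[0.5396, -0.0166], [0.5466, -0.052], [0.5534, -0.087], [0.5604, -0.1223]] [0.0941 0.0938 0.0945 0.0942]
[[0.5748, -0.0097], [0.5816, -0.045], [0.5885, -0.08], [0.5956, -0.1153]]
0.10762181622061895
```

The tops check out: the fixed caps read 0.094 (known 0.095), and the reds lie midway between the other rows. Next is the hover over the clip-end tube.

Request:
{"name": "move_arm", "arguments": {"motion": [{"angular": [0,0,0],"linear": [3.36,-2.93,0],"grip": 0},{"angular": [0,0,0],"linear": [3.36,-2.93,0],"grip": 0},{"angular": [0,0,0],"linear": [0,0,3.5],"grip": 0},{"angular": [0,0,0],"linear": [0,0,3.5],"grip": 0},{"angular": [0,0,0],"linear": [0,0,3.5],"grip": 0},{"angular": [0,0,0],"linear": [0,0,0.8],"grip": 0},{"angular": [0,0,0],"linear": [0,0,0],"grip": 0},{"angular": [0,0,0],"linear": [0,0,0],"grip": 0}]}}

```text
t: 2.45
tcp_pos: [0.5741, -0.0146, 0.1203]
orientation: [[0.964, 0.267, 0.002], [0.267, -0.964, -0.0], [0.002, 0.001, -1.0]]
force: [0.1, -0.1, 1.2]
grip_width: -0.0001
gripper_force: 0.0
```

Request:
{"name": "move_arm", "arguments": {"motion": [{"angular": [0,0,0],"linear": [0.2,-0.44,0],"grip": 0},{"angular": [0,0,0],"linear": [0,0,1.2],"grip": 0},{"angular": [0,0,0],"linear": [0,0,0],"grip": 0},{"angular": [0,0,0],"linear": [0,0,0],"grip": 0}]}}

```text
t: 2.85
tcp_pos: [0.574, -0.0093, 0.106]
orientation: [[0.964, 0.268, -0.001], [0.268, -0.964, 0.0], [-0.001, -0.0, -1.0]]
force: [0.1, -0.7, 0.3]
grip_width: -0.0001
gripper_force: 0.0
```

Request:
{"name": "move_arm", "arguments": {"motion": [{"angular": [0,0,0],"linear": [0,0,0.2],"grip": 0},{"angular": [0,0,0],"linear": [0,0,0.2],"grip": 0},{"angular": [0,0,0],"linear": [0,0,0.2],"grip": 0},{"angular": [0,0,0],"linear": [0,0,0.2],"grip": 0},{"angular": [0,0,0],"linear": [0,0,0.1],"grip": 0},{"angular": [0,0,0],"linear": [0,0,0],"grip": 0},{"angular": [0,0,0],"linear": [0,0,0],"grip": 0}]}}

```text
t: 3.55
tcp_pos: [0.5742, -0.0094, 0.0973]
orientation: [[0.964, 0.267, 0.0], [0.267, -0.964, -0.0], [0.0, 0.0, -1.0]]
force: [0.2, -0.9, 1.6]
grip_width: 0.0003
gripper_force: 0.6
```

Request:
{"name": "move_arm", "arguments": {"motion": [{"angular": [0,0,0],"linear": [0,0,0.1],"grip": 0},{"angular": [0,0,0],"linear": [0,0,0.1],"grip": 0},{"angular": [0,0,0],"linear": [0,0,0.1],"grip": 0},{"angular": [0,0,0],"linear": [0,0,0],"grip": 0},{"angular": [0,0,0],"linear": [0,0,0],"grip": 0}]}}

```text
t: 4.05
tcp_pos: [0.5742, -0.0094, 0.0944]
orientation: [[0.964, 0.267, 0.0], [0.267, -0.964, -0.0], [0.0, 0.0, -1.0]]
force: [0.8, -0.4, 4.4]
grip_width: 0.0005
gripper_force: 1.5
```

Request:
{"name": "move_arm", "arguments": {"motion": [{"angular": [0,0,0],"linear": [0,0,0.1],"grip": 0},{"angular": [0,0,0],"linear": [0,0,0.05],"grip": 0},{"angular": [0,0,0],"linear": [0,0,0],"grip": 0},{"angular": [0,0,0],"linear": [0,0,0],"grip": 0}]}}

```text
t: 4.45
tcp_pos: [0.5745, -0.0093, 0.0934]
orientation: [[0.964, 0.268, 0.001], [0.268, -0.964, -0.0], [0.001, 0.0, -1.0]]
force: [0.2, 0.6, 8.1]
grip_width: 0.0003
gripper_force: 4.0
```

The force is 8.1 N at 0.0934, which matches the 5 N/mm stopper on a seated tube. On to the next one.

Request:
{"name": "move_arm", "arguments": {"motion": [{"angular": [0,0,0],"linear": [0,0,-0.5],"grip": 0},{"angular": [0,0,0],"linear": [0,0,-2.0],"grip": 0},{"angular": [0,0,0],"linear": [-0.13,1.8,0],"grip": 0},{"angular": [0,0,0],"linear": [-0.13,1.8,0],"grip": 0},{"angular": [0,0,0],"linear": [0,0,0],"grip": 0},{"angular": [0,0,0],"linear": [0,0,0.9],"grip": 0},{"angular": [0,0,0],"linear": [0,0,0],"grip": 0},{"angular": [0,0,0],"linear": [0,0,0],"grip": 0}]}}

```text
t: 5.25
tcp_pos: [0.581, -0.0444, 0.108]
orientation: [[0.963, 0.268, -0.001], [0.268, -0.963, 0.0], [-0.001, -0.001, -1.0]]
force: [0.1, 0.4, -0.2]
grip_width: 0.0001
gripper_force: 0.0
```

Request:
{"name": "move_arm", "arguments": {"motion": [{"angular": [0,0,0],"linear": [0,0,0.2],"grip": 0},{"angular": [0,0,0],"linear": [0,0,0.2],"grip": 0},{"angular": [0,0,0],"linear": [0,0,0.2],"grip": 0},{"angular": [0,0,0],"linear": [0,0,0.2],"grip": 0},{"angular": [0,0,0],"linear": [0,0,0.2],"grip": 0},{"angular": [0,0,0],"linear": [0,0,0.2],"grip": 0},{"angular": [0,0,0],"linear": [0,0,0],"grip": 0},{"angular": [0,0,0],"linear": [0,0,0],"grip": 0}]}}

```text
t: 6.05
tcp_pos: [0.5813, -0.0448, 0.0967]
orientation: [[0.964, 0.267, -0.0], [0.267, -0.964, -0.0], [-0.0, -0.0, -1.0]]
force: [0.3, -0.0, 1.1]
grip_width: -0.0003
gripper_force: 0.3
```

Request:
{"name": "move_arm", "arguments": {"motion": [{"angular": [0,0,0],"linear": [0,0,0.1],"grip": 0},{"angular": [0,0,0],"linear": [0,0,0.1],"grip": 0},{"angular": [0,0,0],"linear": [0,0,0.05],"grip": 0},{"angular": [0,0,0],"linear": [0,0,0],"grip": 0},{"angular": [0,0,0],"linear": [0,0,0],"grip": 0}]}}

```text
t: 6.55
tcp_pos: [0.5813, -0.0447, 0.0944]
orientation: [[0.964, 0.268, 0.0], [0.268, -0.964, -0.0], [0.0, 0.0, -1.0]]
force: [-1.1, 0.4, 2.9]
grip_width: 0.0002
gripper_force: 1.5
```

Request:
{"name": "move_arm", "arguments": {"motion": [{"angular": [0,0,0],"linear": [0,0,0.1],"grip": 0},{"angular": [0,0,0],"linear": [0,0,0.05],"grip": 0},{"angular": [0,0,0],"linear": [0,0,0],"grip": 0},{"angular": [0,0,0],"linear": [0,0,0],"grip": 0}]}}

```text
t: 6.95
tcp_pos: [0.5815, -0.0448, 0.0933]
orientation: [[0.964, 0.267, 0.001], [0.267, -0.964, -0.0], [0.001, 0.0, -1.0]]
force: [-2.1, 0.7, 7.2]
grip_width: -0.0
gripper_force: 4.0
```

Request:
{"name": "move_arm", "arguments": {"motion": [{"angular": [0,0,0],"linear": [0,0,-0.5],"grip": 0},{"angular": [0,0,0],"linear": [0,0,-2.0],"grip": 0},{"angular": [0,0,0],"linear": [-0.13,1.8,0],"grip": 0},{"angular": [0,0,0],"linear": [-0.13,1.8,0],"grip": 0},{"angular": [0,0,0],"linear": [0,0,0],"grip": 0},{"angular": [0,0,0],"linear": [0,0,0.9],"grip": 0},{"angular": [0,0,0],"linear": [0,0,0],"grip": 0},{"angular": [0,0,0],"linear": [0,0,0],"grip": 0}]}}

```text
t: 7.75
tcp_pos: [0.5881, -0.0799, 0.1079]
orientation: [[0.964, 0.268, -0.001], [0.268, -0.964, 0.0], [-0.001, -0.001, -1.0]]
force: [-0.0, -0.7, 0.8]
grip_width: 0.0001
gripper_force: 0.0
```

Request:
{"name": "move_arm", "arguments": {"motion": [{"angular": [0,0,0],"linear": [0,0,0.2],"grip": 0},{"angular": [0,0,0],"linear": [0,0,0.2],"grip": 0},{"angular": [0,0,0],"linear": [0,0,0.2],"grip": 0},{"angular": [0,0,0],"linear": [0,0,0.2],"grip": 0},{"angular": [0,0,0],"linear": [0,0,0.2],"grip": 0},{"angular": [0,0,0],"linear": [0,0,0.2],"grip": 0},{"angular": [0,0,0],"linear": [0,0,0],"grip": 0},{"angular": [0,0,0],"linear": [0,0,0],"grip": 0}]}}

```text
t: 8.55
tcp_pos: [0.5884, -0.0801, 0.0967]
orientation: [[0.964, 0.267, -0.0], [0.267, -0.964, 0.0], [-0.0, -0.0, -1.0]]
force: [-0.1, 0.2, 0.9]
grip_width: 0.0004
gripper_force: 0.3
```

Request:
{"name": "move_arm", "arguments": {"motion": [{"angular": [0,0,0],"linear": [0,0,0.1],"grip": 0},{"angular": [0,0,0],"linear": [0,0,0.1],"grip": 0},{"angular": [0,0,0],"linear": [0,0,0.1],"grip": 0},{"angular": [0,0,0],"linear": [0,0,0.1],"grip": 0},{"angular": [0,0,0],"linear": [0,0,0],"grip": 0},{"angular": [0,0,0],"linear": [0,0,0],"grip": 0}]}}

```text
t: 9.15
tcp_pos: [0.5887, -0.0802, 0.0934]
orientation: [[0.964, 0.268, 0.001], [0.268, -0.964, -0.0], [0.001, 0.0, -1.0]]
force: [-1.7, 0.4, 7.7]
grip_width: 0.0001
gripper_force: 3.8
```

Request:
{"name": "move_arm", "arguments": {"motion": [{"angular": [0,0,0],"linear": [0,0,-0.5],"grip": 0},{"angular": [0,0,0],"linear": [0,0,-2.0],"grip": 0},{"angular": [0,0,0],"linear": [-0.13,1.8,0],"grip": 0},{"angular": [0,0,0],"linear": [-0.13,1.8,0],"grip": 0},{"angular": [0,0,0],"linear": [0,0,0],"grip": 0},{"angular": [0,0,0],"linear": [0,0,0.9],"grip": 0},{"angular": [0,0,0],"linear": [0,0,0],"grip": 0},{"angular": [0,0,0],"linear": [0,0,0],"grip": 0}]}}

```text
t: 9.95
tcp_pos: [0.5952, -0.1153, 0.1079]
orientation: [[0.964, 0.268, -0.001], [0.268, -0.964, 0.0], [-0.001, -0.001, -1.0]]
force: [0.5, -0.2, -0.3]
grip_width: -0.0001
gripper_force: 0.0
```

Request:
{"name": "move_arm", "arguments": {"motion": [{"angular": [0,0,0],"linear": [0,0,0.2],"grip": 0},{"angular": [0,0,0],"linear": [0,0,0.2],"grip": 0},{"angular": [0,0,0],"linear": [0,0,0.2],"grip": 0},{"angular": [0,0,0],"linear": [0,0,0.2],"grip": 0},{"angular": [0,0,0],"linear": [0,0,0.2],"grip": 0},{"angular": [0,0,0],"linear": [0,0,0.2],"grip": 0},{"angular": [0,0,0],"linear": [0,0,0],"grip": 0},{"angular": [0,0,0],"linear": [0,0,0],"grip": 0}]}}

```text
t: 10.75
tcp_pos: [0.5956, -0.1155, 0.0967]
orientation: [[0.964, 0.267, -0.0], [0.267, -0.964, -0.0], [-0.0, -0.0, -1.0]]
force: [0.9, -0.7, 0.5]
grip_width: 0.0
gripper_force: 0.3
```

Request:
{"name": "move_arm", "arguments": {"motion": [{"angular": [0,0,0],"linear": [0,0,0.1],"grip": 0},{"angular": [0,0,0],"linear": [0,0,0.1],"grip": 0},{"angular": [0,0,0],"linear": [0,0,0.1],"grip": 0},{"angular": [0,0,0],"linear": [0,0,0.1],"grip": 0},{"angular": [0,0,0],"linear": [0,0,0],"grip": 0},{"angular": [0,0,0],"linear": [0,0,0],"grip": 0}]}}

```text
t: 11.35
tcp_pos: [0.5958, -0.1156, 0.0934]
orientation: [[0.964, 0.267, 0.001], [0.267, -0.964, -0.0], [0.001, 0.0, -1.0]]
force: [-1.9, 0.9, 7.1]
grip_width: 0.0003
gripper_force: 3.8
```

All four are pressed. I'll retract and check.

Request:
{"name": "move_arm", "arguments": {"motion": [{"angular": [0,0,0],"linear": [0,0,-0.5],"grip": 0},{"angular": [0,0,0],"linear": [0,0,-3.3],"grip": 0},{"angular": [0,0,0],"linear": [0,0,-3.3],"grip": 0},{"angular": [0,0,0],"linear": [0,0,-3.3],"grip": 0},{"angular": [0,0,0],"linear": [0,0,-3.3],"grip": 0},{"angular": [0,0,0],"linear": [-3.5,-1.5,0],"grip": 0},{"angular": [0,0,0],"linear": [-3.5,-1.5,0],"grip": 0},{"angular": [0,0,0],"linear": [0,0,0],"grip": 0}]}}

```text
t: 12.15
tcp_pos: [0.5175, -0.1049, 0.2304]
orientation: [[0.964, 0.267, 0.001], [0.267, -0.964, -0.0], [0.001, 0.001, -1.0]]
force: [0.5, -0.4, 0.4]
grip_width: -0.0003
gripper_force: 0.0
```

```bash
python3 - <<'E'
from h import *
for _ in range(4): w=grab("wrist")
save(w,"w2.png",None,1.5)
G=[[(0.6099,-0.0027),(0.6167,-0.038),(0.6237,-0.073),(0.6308,-0.1082)],[(.5748,-.0097),(.5816,-.045),(.5885,-.08),(.5956,-.1153)],[(0.5396,-0.0166),(0.5466,-0.052),(0.5534,-0.087),(0.5604,-0.1223)]]
K=w["mtx"]
for L in G:
    o=[]
    for x,y in L:
        c=np.array(w["orientation"]).T@(np.array([x,y,.095])-w["eye"]);u=c[:2]/c[2];u=u*(1+w["k1"]*(u@u))
        px=int(round(u[0]*K[0][0]+K[0][2]));py=int(round(u[1]*K[1][1]+K[1][2]))
        z=np.median(w["range_z"][py-2:py+3,px-2:px+3]);o.append(round(float((w["eye"]+rays(w,(px,py))[0]*z)[2]),4))
    print(o)
print(robot.get_obs()["tcp_pos"])
E
```

```text
[0.0947, 0.0944, 0.0947, 0.0944]
[0.094, 0.0943, 0.0948, 0.0944]
[0.0943, 0.094, 0.0945, 0.0942]
[ 0.52057798 -0.10543888  0.22973912]
```

View pics/w2.png

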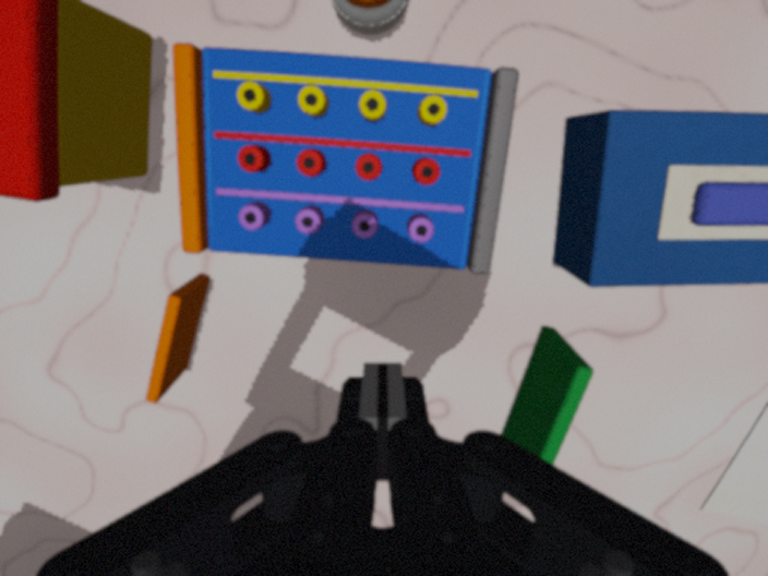

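The wrist view shows the red caps at (252,158), (310,163), (368,167) and (427,171), now level with their neighbours (0.094–0.095, same as the fixed rows). Nothing else has shifted and the hand is clear.

```bash
python3 -c "
from rig import robot
print(robot.hand_in())"
```

```text
the job is handed in; nothing more can be done
None
```

All four red tubes were pressed fully down in order from the orange-clip end, with at most about 8 N measured at the end of each press; the hand was taken clear and the job is handed in.

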